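Slide a culture dish to the reading stop

ROBOT

A 6-joint arm with a two-finger parallel gripper is mounted at the origin on the work surface. World frame = base frame: x ahead of the robot, y to its left, z up, the work surface at z = 0. Lengths are in m, angles in degrees, forces in N, time in s.
With the tool pointing down it reaches from about 0.375 to 0.9 m from the base axis. Payload 3.1 kg.
Tool frame: the origin (TCP) lies on the centre line of the jaws, within the pads' length; the fingertips stand 25 mm ahead of it and the grasp point (between the pads) lies 6 mm ahead of it; z points along the fingers, y is the line along which they close (so a half turn about z gives the same grasp; the last joint's range is limited). The gripper opens to 87 mm and grips with 3 to 60 N. Pads are 19 mm wide; open, the fingers measure 117 mm over their backs; the gripper's body (75 mm by 190 mm) begins 51 mm behind the grasp point.
Start: joints at [-80.128, 30.224, 82.088, -0, 67.689, -10.227], TCP at [0.215, -0.587, 0.248] pointing down, gripper open.
Joint ranges: [-176.69, 176.69], [-43.24, 126.21], [12.49, 139.97], [-82, 262], [0, 151.66], [-163.58, 163.58]. Speed limits (degrees/s): [159.86, 159.86, 180, 180, 180, 180].

INTERFACE

Orientations are given as a 3x3 rotation matrix whose columns are the frame's x, y, z axes.
In Python, from rig import bot, cams, models gives the robot as it stands. The module is installed in compiled form; this text tells all that it offers.
- The arm moves only by the shell command python3 -m handwheel 'ROWS' [OPENING]. ROWS is JSON, a list of rows, each a list of 6 numbers: the shift along the world's x, y, z each as a share of 1 m, from -1 to 1, then the turn, a rotation vector about the world's x, y, z each as a share of 2 rad, from -1 to 1. In form: [[dx, dy, dz, wx, wy, wz], ...]. A call has exactly 8 rows; each row is the pose to reach, as a shift and turn from the pose commanded when the call began; what a row does not reach only later rows make up. A row lasts 1/12 s, in which the tool goes at most 41.7 mm and 7.16 degrees, less where a joint would pass 70% of its speed; a pose out of reach is approached as far as the arm can. A call with a number of a shift or a turn outside -1 to 1 is refused whole. A call with a gripper value outside its range is refused whole. OPENING is the opening, from -1 (shut) to 1 (fully open), so that 0 is half open, set as the call begins (- or left out, the last holds). The fingers move at their own pace and stop on an object; the grip force is fixed at half the most. Time passes only in rows, so rows that repeat a pose let the fingers close, or fill a call up. It gives the time, the measured TCP pose, the force, the opening and the grip force at its end, in the units of the state.
- bot.read_state(): the state, without advancing time (a new reading comes with each control period).
- cams.capture(name): name is "scene" or "top" or "wrist"; returns (picture, depth): 480x640x3 uint8, blue, green, red; 480x640 float32, m along the optical axis (not along the pixel's ray), 0 where there is no reading.
- cams.calibration(name): a dict with "mtx" (3x3 intrinsics, pixels), "dist_coeffs" ([k1, k2, p1, p2, k3] as OpenCV has them; the pictures are not rectified), "R" (3x3) and "t" (3): a world point X has camera coordinates R X + t; the wrist camera has in their place "tool_from_camera" (4x4, takes a point from camera to tool coordinates, whose origin is the TCP and whose axes are the flange's). Camera axes: x right, y down, z forward; pixel columns grow to the right and rows downward; lengths in m; the calibration is good to about 2 mm. A picture is of the moment at which its call begins: read the wrist's pose just before it. calibration takes no time and is no camera call.
- bot.hand_in(): hands the job in; it is judged then, once.
Trained networks look in the newest picture that a camera, given by its name, has taken for a name from the list of things; names that differ only in an ending like _2 or _b are one class to them, and where a whole thing is asked for, a point or a joint stands for the part that bears it (a point fixed in the world has none). Each returns a list of dicts, best first, with "conf" (0 to 1); they miss things now and then, are a little off and sometimes report something else, mostly with a low value. They report only what shows in the picture. A call takes as long as a camera call. They do not tell look-alikes from the thing itself.
- models.spot_in(query, camera): "position" ([column, row] in pixels, amid what is visible of it).
- models.tip_of(query, camera): "position" ([column, row] in pixels: a listed point, or the origin of a listed thing).
The state is a dict: "time_s": time; "joint_positions": joint angles; "qvel": joint speeds; "tau": joint torques, N m; "position": TCP position; "tcp_rot": TCP orientation; "force": force on the tool from outside, world axes, zero at the start; "moment": the same for the moment, N m; "opening": opening from 0.0 (shut) to 1.0 (fully open); "grasp_force": force on a finger pad.
Only numpy, scipy, OpenCV 4.12 (cv2) and the standard library are available. Lean on these libraries where they do the work, as an engineer would, in place of code of your own. Each camera call takes 0.05 s, during which the arm holds its last target. There are 200 camera calls.

TASK

Bring the culture dish to the reading position: with a fingertip press down the ribbed pad in the middle of the stage's carriage to free its lock and, keeping it pressed, push the carriage along the rail until it rests against the clamped stop, then let go so that it locks there. Grasp and lift nothing: the dish stays lying in its nest, the carriage is not forced along while locked, and the stop and everything standing around stay where they are.

Things in the scene. Friction and masses are not known exactly. Their poses are not given: they have to be found in the camera images.
- stage: Plate-reading stage, fixed to the table: white base plate 220 x 400 x 12 mm with a steel rail. Origin: centre of the base's underside. Its y axis runs along the rail towards the stop, x to the far side, z up. Rail centre line at x = -50 mm. The carriage always starts near the -y end, the stop is always on its +y side. End buffers 40 mm high at y = -189 and +189 mm.
- carriage (a joint): How far (m) the aluminium carriage has slid along the stage's +y from its start (0). Its saddle is 62 mm wide (x), 100 mm long (y); end blocks, 22 mm long and 56 mm above the table, leave a 56 mm gap for the pad. A tray with the dish is fixed to its +x side. A sprung friction lock holds it against about 15 N; with the pad pressed it runs freely (about 1 N).
- pad (a joint): Pressure pad of the carriage: how far (m) it is pressed down, about 0 at rest, fully down at 0.006. It is sprung: about 3 N per mm at first, 8 N at 2.5 mm, 10 N fully down; it comes back up when let go. The lock weakens as it goes down and is free from about 2.5 mm; when the pad comes up the lock grips at once, wherever the carriage stands.
- pad_top (a point): Centre of the top of the pressure pad, in the middle of the saddle: a grey rectangle with dark ribs, 50 mm (stage x) by 52 mm (stage y), its top 50 mm above the table at rest, 44 mm when fully pressed. The end blocks rise 6 mm above it at rest, 2 mm beyond its ends in y. It moves with carriage and pad.
- carriage_nose (a point): Middle of the carriage's leading (+y) end face, 38 mm above the table, 50 mm along +y from the pad's centre. This face meets the stop.
- stop_face (a point): Middle of the stop's -y face, 38 mm above the table, on the rail's centre line: where carriage_nose must arrive, 80 to 190 mm from its start. The stop is a dark steel block 62 mm wide, 24 mm long, 48 mm above the table, with a round black clamp knob on top (26 mm across, up to 60 mm above the table) and a thin pointer. Clamped; over 60 N would shift it.
- dish: Lidded culture dish, 90 mm across and 15 mm high, clear with a tan gel, 60 g, loose, lying on the carriage's tray between four 10 mm pins with 1.5 mm play. Origin: centre of its underside, 33 mm above the table. It rides with the carriage.
- nest (a point): Centre of the dish's place on the tray, on the tray's top, 33 mm above the table and 95 mm along the stage's +x from the pad's centre. Moves with the carriage.
- dropper: Bystander: small white bottle 36 mm across, 85 mm high, standing on the table in front (-x side) of the stage. Origin: centre of its underside.
- marker: Bystander: marker pen 15 x 120 x 15 mm lying in front of the stage, length along its y. Origin: centre of its underside.
- dish_stack: Bystander: stack of three culture dishes, 90 mm across, 45 mm high, standing past the stage's +y end. Origin: centre of its underside.
- jar: Bystander: glass jar with metal cap, 70 mm across, 95 mm high, standing past the stage's -y end. Origin: centre of its underside.
- vial: Bystander: glass vial 22 mm across, 45 mm high, standing on the stage's base plate (12 mm above the table) near its +y end, on the far side of the rail. Origin: centre of its underside.
- tube_rack: Bystander: wooden test tube rack 200 x 80 mm, 121 mm high with its tubes, at the left of the table. Origin: centre of its underside.
- loop_pot: Bystander: steel pot 76 mm across and 100 mm high with inoculating loops standing in it to 180 mm, at the right of the table. Origin: centre of its underside.
There are look-alikes about, which are no part of the job. What is meant by the dish is not green, and is the larger of those in its own colour.

How it is judged:
By the outcome, as a careful person would: the job done as asked, in the order asked, and still so for the second after the job is handed in, with the robot touching nothing.
It also fails if it takes over 38 s, if anything falls off the work surface, if the arm or the gripper's body presses on something with over 40 N, if the wrist force passes 120 N, or if a joint passes its speed limit or range.

## Working session

There is one attempt and no reset: what is moved stays moved. The work goes in short steps, Python scripts to look and compute and a shell command to move; the robot and the scene stay as the last step left them, time stands still between calls to the robot, and variables do not carry over. Pictures are saved under pics/ and viewed, at most 10 in all, crops included, and the job is handed in when it is done.

```bash
mkdir -p pics; cat > h.py <<'E'
import numpy as np,cv2
from rig import bot,cams,models
def ray(cam,px):
    c=cams.calibration(cam);K=np.array(c["mtx"]);d=np.array(c["dist_coeffs"])
    u=cv2.undistortPoints(np.array([[px]],float),K,d)[0,0]
    v=np.array([u[0],u[1],1.])
    if "R" in c:
        R=np.array(c["R"]);t=np.array(c["t"]).ravel();return -R.T@t,R.T@v
    s=bot.read_state();T=np.array(c["tool_from_camera"]);Q=np.array(s["tcp_rot"]);p=np.array(s["position"])
    return p+Q@T[:3,3],Q@T[:3,:3]@v
def atz(cam,px,z):
    o,v=ray(cam,px);return o+v*(z-o[2])/v[2]
E
python3 - <<'E'
from h import *
for c in("top","scene"):
    im,d=cams.capture(c);cv2.imwrite(f"pics/{c}1.png",im)
    for q,z in(("pad_top",.05),("carriage_nose",.038),("stop_face",.038),("dish",.033),("stage",0),("vial",.012),("dropper",0),("marker",0),("jar",0),("dish_stack",0)):
        print(c,q,[(np.round(r["position"]),round(r["conf"],2),np.round(atz(c,r["position"],z)[:2],3)) for r in models.tip_of(q,c)[:3]])
print(bot.read_state())
E
```

```text
top pad_top [(array([362., 221.]), 0.85, array([ 0.624, -0.112])), (array([126., 258.]), 0.34, array([0.522, 0.545]))]
top carriage_nose []
top stop_face [(array([300., 239.]), 0.62, array([0.575, 0.058]))]
top dish [(array([350., 186.]), 0.96, array([ 0.723, -0.081])), (array([439., 165.]), 0.63, array([ 0.784, -0.334])), (array([423., 267.]), 0.63, array([ 0.497, -0.282]))]
top stage [(array([313., 218.]), 0.78, array([0.636, 0.023]))]
top vial [(array([350., 188.]), 0.54, array([ 0.72 , -0.081])), (array([252., 224.]), 0.45, array([0.619, 0.196]))]
top dropper [(array([296., 282.]), 0.64, array([0.455, 0.073]))]
top marker [(array([368., 262.]), 0.69, array([ 0.511, -0.132]))]
top jar [(array([408., 199.]), 0.62, array([ 0.691, -0.248])), (array([298., 240.]), 0.62, array([0.574, 0.067]))]
top dish_stack [(array([222., 236.]), 0.56, array([0.587, 0.283]))]
scene pad_top [(array([274., 265.]), 0.74, array([ 0.624, -0.118])), (array([226., 301.]), 0.39, array([ 0.711, -0.239]))]
scene carriage_nose [(array([296., 263.]), 0.59, array([ 0.618, -0.061])), (array([420., 245.]), 0.45, ar
[... 865 characters left out ...]
664261e-04,
        6.76873650e+01, -1.02266162e+01]), 'qvel': array([ 0.02226621, -0.08784555,  0.03233863, -0.11125114, -0.05274404,
       -0.12396244]), 'tau': array([ 1.66019950e-04, -4.40030408e+01, -1.76988244e+01,  6.34688325e-02,
        5.04297868e-02, -8.68369227e-06]), 'position': array([ 0.21480514, -0.58692028,  0.2475725 ]), 'tcp_rot': array([[ 9.39102865e-01,  3.43636157e-01,  1.01927106e-05],
       [ 3.43636157e-01, -9.39102863e-01, -6.92758661e-05],
       [-1.42336887e-05,  6.85597483e-05, -9.99999998e-01]]), 'force': array([-0.45991882,  0.36508809,  0.03687059]), 'moment': array([ 0.03573103,  0.02879956, -0.0380346 ]), 'grasp_force': 0.0, 'opening': 1.0018535837740024}
```

View pics/top1.png

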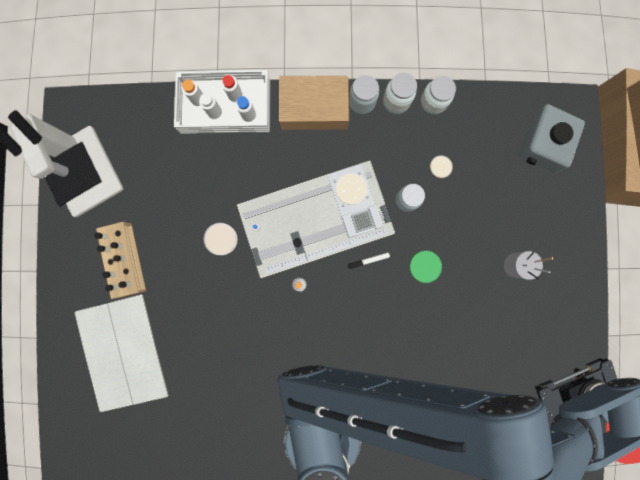

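View pics/scene1.png

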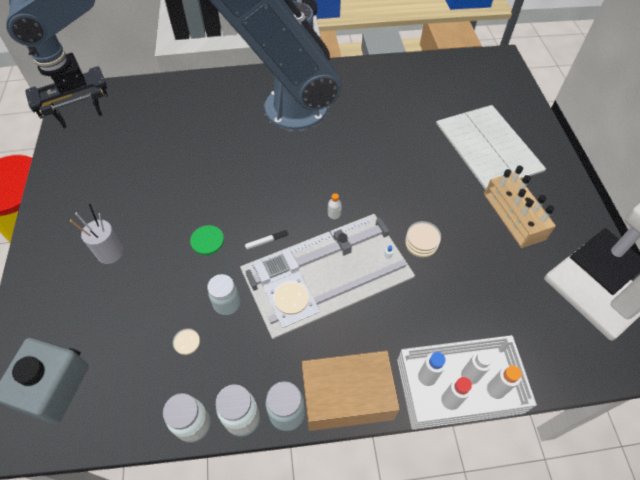

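Top view: the carriage pad is at (362,221) and the stop at (298,240), with its knob on top. Three things could be the dish:
- **Large tan (350,186):** on the tray. It fits, being tan and the larger one.
- **Small tan (441,166):** too small.
- **Green (426,267):** wrong colour.

I'll move above the pad with the gripper shut and look from there.

```bash
python3 -m handwheel '[[0.02,0.024,0,0,0,0],[0.045,0.05,0,0,0,0],[0.07,0.08,-0.005,0,0,0],[0.095,0.11,-0.01,0,0,0],[0.12,0.14,-0.01,0,0,0],[0.145,0.17,-0.01,0,0,0],[0.17,0.2,-0.01,0,0,0],[0.195,0.225,-0.01,0,0,0]]' -1
python3 -m handwheel '[[0.025,0.03,0,0,0,0],[0.05,0.06,0,0,0,0],[0.075,0.09,-0.005,0,0,0],[0.1,0.12,-0.01,0,0,0],[0.13,0.15,-0.015,0,0,0],[0.16,0.185,-0.02,0,0,0],[0.19,0.215,-0.02,0,0,0],[0.2,0.235,-0.02,0,0,0]]'
python3 -m handwheel '[[0.005,0.005,0,0,0,0],[0.01,0.01,0,0,0,0],[0.01,0.01,0,0,0,0],[0.01,0.01,0,0,0,0],[0.01,0.01,0,0,0,0],[0.01,0.01,0,0,0,0],[0.01,0.01,0,0,0,0],[0.01,0.01,0,0,0,0]]'
python3 - <<'E'
from h import *
C=np.array([atz("top",p,.012)[:2] for p in((238,206),(372,161),(394,233),(262,278))])
print(C, C.mean(0)); e=C[0]-C[1]; f=C[3]-C[2]; print(e/np.linalg.norm(e),f/np.linalg.norm(f))
im,d=cams.capture("wrist");cv2.imwrite("pics/w1.png",im)
for q,z in(("pad_top",.05),("carriage_nose",.038),("stop_face",.038),("dish",.033),("stage",0)):
    print(q,[(np.round(r["position"]),round(r["conf"],2),np.round(atz("wrist",r["position"],z)[:2],3)) for r in models.tip_of(q,"wrist")[:3]])
E
```

```text
time_s: 1.77
position: [0.4105, -0.3595, 0.2376]
tcp_rot: [[0.939, 0.344, -0.0], [0.344, -0.939, 0.001], [-0.0, -0.001, -1.0]]
force: [1.2, 0.9, 0.5]
opening: 0.48
grasp_force: 0.0
time_s: 2.43
position: [0.6128, -0.1245, 0.2174]
tcp_rot: [[0.939, 0.345, 0.003], [0.345, -0.939, 0.0], [0.002, 0.001, -1.0]]
force: [0.4, -0.7, 0.1]
opening: 0.008
grasp_force: 0.0
time_s: 3.1
position: [0.6194, -0.1178, 0.2177]
tcp_rot: [[0.94, 0.342, -0.0], [0.342, -0.94, -0.0], [-0.0, 0.0, -1.0]]
force: [0.4, -0.6, -0.1]
opening: 0.003
grasp_force: 0.0
[[ 0.67133732  0.23583922]
 [ 0.7986108  -0.14568342]
 [ 0.59274948 -0.20556454]
 [ 0.46740589  0.167057  ]] [0.63252588 0.01291207]
[-0.3164499   0.94860922] [-0.31882812  0.94781255]
pad_top [(array([313., 221.]), 0.56, array([ 0.626, -0.111]))]
carriage_nose [(array([255., 217.]), 0.87, array([ 0.61 , -0.065]))]
stop_face [(array([102., 213.]), 0.57, array([0.569, 0.056]))]
dish [(array([314., 100.]), 0.93, array([ 0.714, -0.08 ])), (array([615., 134.]), 0.62, array([ 0.775, -0.317]))]
stage [(array([179., 147.]), 0.94, array([0.638, 0.02 ]))]
```

View pics/w1.png

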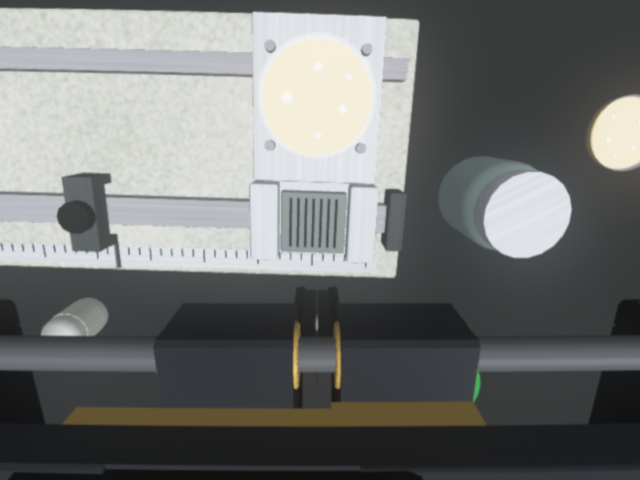

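Wrist view: pad at (313,221), leading block edge near x=251, and the stop's near face near x=107. It agrees with the top view, and the tan dish lies between its four pins at (316,96). Next I'll work out the axis and the travel distance.

```bash
python3 - <<'E'
from h import *
P=lambda p,z:atz("wrist",p,z)[:2]
u=np.array([-.3176,.9482]);n=np.array([.9482,.3176])
for nm,p,z in(("pad",(313,221),.05),("padL",(281,221),.05),("padR",(345,221),.05),("noseTop",(251,215),.056),("rearTop",(377,222),.056),("stopR",(107,213),.048),("stopR38",(107,213),.038),("stopL",(64,213),.048),("knob",(76,217),.06),("padT",(313,190),.05),("padB",(313,252),.05)):
    q=P(p,z);print(nm,np.round(q,4),round(q@u,4),round(q@n,4))
im=cv2.imread("pics/w1.png");cv2.imwrite("pics/w1c.png",cv2.resize(im[150:290,40:420],None,fx=2.1,fy=2.1,interpolation=cv2.INTER_CUBIC))
E
```

```text
pad [ 0.6262 -0.1111] -0.3042 0.5585
padL [ 0.6173 -0.0869] -0.2785 0.5577
padR [ 0.6351 -0.1352] -0.3299 0.5593
noseTop [ 0.6152 -0.0633] -0.2554 0.5633
rearTop [ 0.6442 -0.1583] -0.3547 0.5606
stopR [0.5745 0.0477] -0.1372 0.5599
stopR38 [0.5707 0.0522] -0.1318 0.5577
stopL [0.5624 0.0811] -0.1017 0.559
knob [0.5675 0.0648] -0.1188 0.5587
padT [ 0.6496 -0.1025] -0.3035 0.5834
padB [ 0.6017 -0.12  ] -0.3049 0.5324
```

View pics/w1c.png

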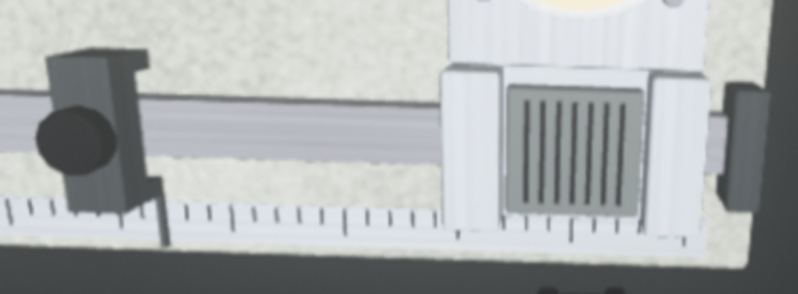

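Travel is about 124 mm along (-0.318, 0.948). Going down over the pad, then pressing gently.

```bash
python3 -m handwheel '[[0.003,0.003,-0.02,0,0,0],[0.006,0.006,-0.045,0,0,0],[0.007,0.0065,-0.07,0,0,0],[0.007,0.0065,-0.095,0,0,0],[0.007,0.0065,-0.115,0,0,0],[0.007,0.0065,-0.128,0,0,0],[0.007,0.0065,-0.134,0,0,0],[0.007,0.0065,-0.134,0,0,0]]'
python3 -m handwheel '[[0,0,-0.002,0,0,0],[0,0,-0.004,0,0,0],[0,0,-0.006,0,0,0],[0,0,-0.008,0,0,0],[0,0,-0.009,0,0,0],[0,0,-0.01,0,0,0],[0,0,-0.01,0,0,0],[0,0,-0.01,0,0,0]]'
```

```text
time_s: 4.07
position: [0.6262, -0.1102, 0.0822]
tcp_rot: [[0.939, 0.344, -0.002], [0.344, -0.939, 0.001], [-0.002, -0.002, -1.0]]
force: [0.9, 0.2, 0.6]
opening: 0.003
grasp_force: 0.0
time_s: 4.73
position: [0.6271, -0.1105, 0.0743]
tcp_rot: [[0.939, 0.344, 0.001], [0.344, -0.939, -0.0], [0.001, 0.001, -1.0]]
force: [0.8, -0.2, 3.5]
opening: 0.006
grasp_force: 2.0
```

```bash
python3 -m handwheel '[[0,0,-0.001,0,0,0],[0,0,-0.002,0,0,0],[0,0,-0.003,0,0,0],[0,0,-0.004,0,0,0],[0,0,-0.005,0,0,0],[0,0,-0.005,0,0,0],[0,0,-0.005,0,0,0],[0,0,-0.005,0,0,0]]'
```

```text
time_s: 5.4
position: [0.6272, -0.1106, 0.0699]
tcp_rot: [[0.939, 0.344, 0.001], [0.344, -0.939, -0.001], [0.001, 0.001, -1.0]]
force: [-2.1, -0.2, 9.4]
opening: 0.005
grasp_force: 4.5
```

```bash
python3 -m handwheel '[[-0.001,0.003,0,0,0,0],[-0.003,0.009,0,0,0,0],[-0.006,0.017,0,0,0,0],[-0.009,0.026,0,0,0,0],[-0.012,0.035,0,0,0,0],[-0.015,0.044,0,0,0,0],[-0.017,0.051,0,0,0,0],[-0.018,0.054,0,0,0,0]]'
```

```text
time_s: 6.07
position: [0.6094, -0.0562, 0.07]
tcp_rot: [[0.939, 0.345, 0.002], [0.345, -0.939, -0.001], [0.002, 0.002, -1.0]]
force: [-1.0, -0.9, 8.8]
opening: 0.0
grasp_force: 4.4
```

```bash
python3 -m handwheel '[[-0.001,0.003,0,0,0,0],[-0.003,0.009,0,0,0,0],[-0.006,0.017,0,0,0,0],[-0.009,0.026,0,0,0,0],[-0.012,0.035,0,0,0,0],[-0.015,0.044,0,0,0,0],[-0.017,0.051,0,0,0,0],[-0.018,0.054,0,0,0,0]]'
python3 - <<'E'
from h import *
s=bot.read_state();print(s["position"],s["force"])
im,d=cams.capture("wrist");cv2.imwrite("pics/w2.png",im[100:340,:420])
E
```

```text
time_s: 6.73
position: [0.5916, -0.002, 0.0699]
tcp_rot: [[0.939, 0.345, 0.003], [0.345, -0.939, -0.001], [0.002, 0.002, -1.0]]
force: [-0.3, -0.9, 8.8]
opening: 0.003
grasp_force: 4.5
[ 0.5916005  -0.0020401   0.06992999] [-0.32553971 -0.90617381  8.8437746 ]
```

View pics/w2.png

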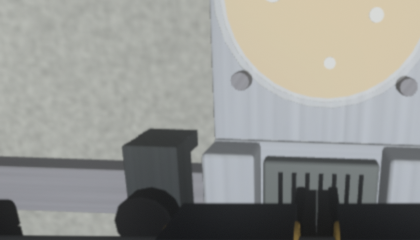

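The picture shows the carriage following, the fingers in mid-pad (318,190), and a gap of about 10 mm between its leading block (204,170) and the stop. Closing slowly.

```bash
python3 -m handwheel '[[-0.0003,0.001,0,0,0,0],[-0.001,0.0025,0,0,0,0],[-0.0013,0.004,0,0,0,0],[-0.0018,0.0055,0,0,0,0],[-0.0023,0.007,0,0,0,0],[-0.0026,0.008,0,0,0,0],[-0.0026,0.008,0,0,0,0],[-0.0026,0.008,0,0,0,0]]'
python3 -m handwheel '[[-0.0003,0.0005,0,0,0,0],[-0.0003,0.001,0,0,0,0],[-0.0005,0.0015,0,0,0,0],[-0.0007,0.002,0,0,0,0],[-0.0009,0.0025,0,0,0,0],[-0.001,0.003,0,0,0,0],[-0.001,0.003,0,0,0,0],[-0.001,0.003,0,0,0,0]]'
```

```text
time_s: 7.45
position: [0.5892, 0.0053, 0.0699]
tcp_rot: [[0.939, 0.344, 0.003], [0.344, -0.939, -0.001], [0.002, 0.002, -1.0]]
force: [-1.3, 0.5, 8.7]
opening: 0.009
grasp_force: 4.5
time_s: 8.12
position: [0.5883, 0.0081, 0.0699]
tcp_rot: [[0.939, 0.344, 0.003], [0.344, -0.939, -0.001], [0.002, 0.002, -1.0]]
force: [-0.4, -1.1, 9.1]
opening: 0.006
grasp_force: 4.5
```

```bash
python3 -m handwheel '[[-0.0003,0.0005,0,0,0,0],[-0.0003,0.001,0,0,0,0],[-0.0005,0.0015,0,0,0,0],[-0.0007,0.002,0,0,0,0],[-0.0009,0.0025,0,0,0,0],[-0.001,0.003,0,0,0,0],[-0.001,0.003,0,0,0,0],[-0.001,0.003,0,0,0,0]]'
python3 - <<'E'
from h import *
s=bot.read_state();print(s["position"],s["force"])
im,d=cams.capture("wrist");cv2.imwrite("pics/w3.png",cv2.resize(im[200:320,80:400],None,fx=2.4,fy=2.4))
E
```

```text
time_s: 8.78
position: [0.5877, 0.01, 0.07]
tcp_rot: [[0.939, 0.344, 0.004], [0.344, -0.939, -0.003], [0.002, 0.004, -1.0]]
force: [-0.5, -4.3, 8.8]
opening: 0.005
grasp_force: 4.4
[0.58767433 0.01003229 0.07000971] [-0.48464594 -4.3242926   8.75993805]
```

View pics/w3.png

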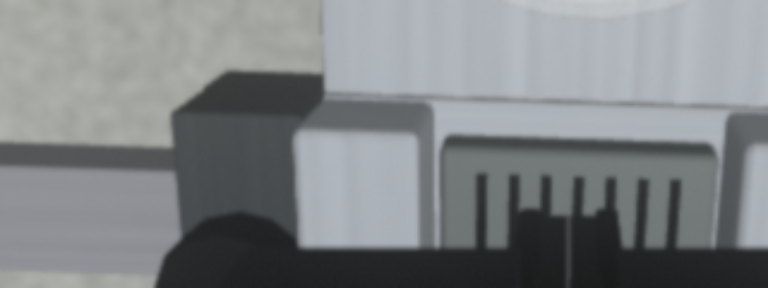

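The block now touches the stop at (300,170) in the crop, and the force along the rail has risen to 4 N. I'll push slightly more, then lift straight up.

```bash
python3 -m handwheel '[[-0.0002,0.0005,0,0,0,0],[-0.0003,0.001,0,0,0,0],[-0.0003,0.001,0,0,0,0],[-0.0003,0.001,0.001,0,0,0],[-0.0003,0.001,0.002,0,0,0],[-0.0003,0.001,0.003,0,0,0],[-0.0003,0.001,0.005,0,0,0],[-0.0003,0.001,0.007,0,0,0]]'
python3 -m handwheel '[[0,0,0.004,0,0,0],[0,0,0.01,0,0,0],[0,0,0.025,0,0,0],[0,0,0.05,0,0,0],[0,0,0.08,0,0,0],[0,0,0.11,0,0,0],[0,0,0.13,0,0,0],[0,0,0.14,0,0,0]]'
python3 - <<'E'
from h import *
s=bot.read_state();print(s["position"],s["force"])
im,d=cams.capture("wrist");cv2.imwrite("pics/w4.png",im)
for q,z in(("carriage_nose",.038),("stop_face",.038),("dish",.033)):
    print(q,[(np.round(r["position"]),round(r["conf"],2),np.round(atz("wrist",r["position"],z)[:2],3)) for r in models.tip_of(q,"wrist")[:2]])
E
```

```text
time_s: 9.5
position: [0.5866, 0.012, 0.076]
tcp_rot: [[0.939, 0.343, 0.002], [0.343, -0.939, -0.0], [0.001, 0.001, -1.0]]
force: [-0.3, -0.4, -1.1]
opening: 0.002
grasp_force: 0.0
time_s: 10.17
position: [0.5871, 0.0128, 0.2187]
tcp_rot: [[0.939, 0.344, 0.005], [0.344, -0.939, -0.001], [0.004, 0.002, -1.0]]
force: [0.9, 0.5, -0.6]
opening: 0.008
grasp_force: 0.0
[0.58706631 0.01281504 0.21870444] [ 0.88865413  0.47038313 -0.55730013]
carriage_nose [(array([266., 229.]), 0.91, array([0.571, 0.052]))]
stop_face []
dish [(array([325., 115.]), 0.61, array([0.67 , 0.038]))]
```

View pics/w4.png

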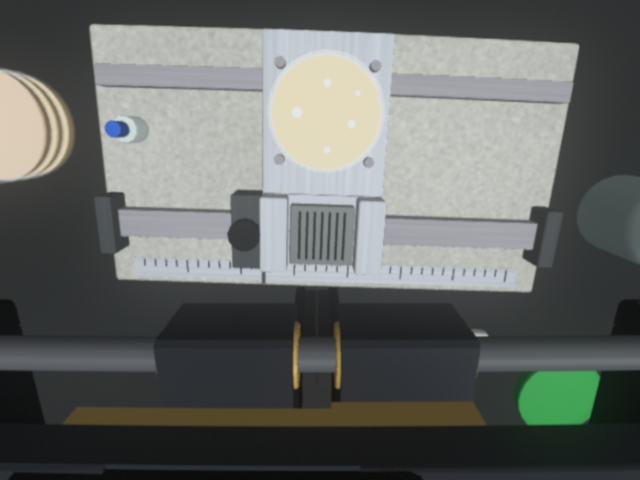

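The carriage rests against the stop at (260,230), the pad is up, and the dish is in its nest at (326,112). The robot is clear, so I'm handing in.

```bash
python3 -c "
from rig import bot
print(bot.hand_in())"
```

```text
the job is handed in; nothing more can be done
None
```

I pressed the pad, slid the carriage about 125 mm until it touched the stop, and let go; the last picture shows it against the stop with the dish in its nest, and I handed the job in at about 10 s.

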